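Lock the label roll with the two-pin spanner

ROBOT

A 7-joint arm with a two-finger parallel gripper is mounted at the origin on the work surface. World frame = base frame: x ahead of the robot, y to its left, z up, the work surface at z = 0. Lengths are in m, angles in degrees, forces in N, time in s.
With the tool pointing down it reaches from about 0.425 to 0.95 m from the base axis. Payload 16.7 kg.
Tool frame: the origin (TCP) lies at the very end of the fingers, on their centre line; the grasp point (between the pads) lies ctrl.grasp_offset behind it (ctrl.grasp_offset is the distance from the TCP to the grasp point, in m); z points along the fingers, y is the line along which they close (so a half turn about z gives the same grasp; the last joint's range is limited). The gripper opens to 94 mm and grips with 3 to 60 N. Pads are 16 mm wide; open, the fingers measure 119 mm over their backs; the gripper's body (75 mm by 177 mm) begins 78 mm behind the grasp point.
Start: joints at [-85.514, 24.414, 4.234, 92.017, -1.954, 63.644, -3.845], TCP at [0.152, 0.658, 0.205] pointing down, gripper open.
Joint ranges: [-163.25, 163.25], [-28.42, 122.38], [-70.27, 78.77], [12.13, 141.07], [-58.53, 238.53], [9.26, 117.41], [-156.51, 156.51]. Speed limits (degrees/s): [108.29, 108.29, 136.94, 136.94, 172.46, 172.46, 172.46].

INTERFACE

Orientations are given as [roll, pitch, yaw] about the fixed x, y, z axes, in that order (R = Rz(yaw) Ry(pitch) Rx(roll)).
In Python, from station import observe, read_camera, camera_info, order, ctrl gives the robot as it stands.
- The arm moves only by the tool drive_tool, never from a script. Its argument "plan" is a list of rows, each a list of 2 entries, a list of its own where there are three numbers: the shift along the world's x, y, z in units of 40 mm (1.0 is 40 mm), then the turn, a rotation vector about the world's x, y, z in units of 6 degrees (1.0 is 6 degrees). In form: [[[x, y, z], [ax, ay, az]], ...]. A call has 1 to 20 rows; each row shifts and turns the commanded pose from where the row before left it; what a row does not reach is not made up. A row lasts 1/12 s, in which the tool goes at most 41.7 mm and 7.16 degrees, less where a joint would pass 70% of its speed; a pose out of reach is approached as far as the arm can. A call is refused whole if a number of a shift passes 1 or a number of a turn 1, either way. A call with a gripper value outside its range is refused whole. "gripper" is the finger opening in mm, from 0 to 94, set as the call begins (left out, the last holds). The fingers move at their own pace and stop on an object; "newtons" is the grip in N (left out, the last holds). Time passes only in rows, so rows that do not move let the fingers close. It gives the time, the measured TCP pose, the force, the opening and the grip force at its end, in the units of the state.
- observe(): the state, without advancing time (a new reading comes with each control period).
- read_camera(name): name is "scene" or "top" or "wrist"; returns (picture, depth): 480x640x3 uint8, red, green, blue; 480x640 float32, m along the optical axis (not along the pixel's ray), 0 where there is no reading.
- camera_info(name): a dict with "camera_matrix" (3x3 intrinsics, pixels), "distortion" ([k1, k2, p1, p2, k3] as OpenCV has them; the pictures are not rectified), "camera_from_world" (4x4, takes a point from world to camera coordinates). Camera axes: x right, y down, z forward; pixel columns grow to the right and rows downward; lengths in m; the calibration is good to about 2 mm. A picture is of the moment at which its call begins: read the wrist's pose just before it. camera_info takes no time and is no camera call; for the wrist camera it gives the pose at the moment of the call.
- order.finish_job(): hands the job in; it is judged then, once.
The state is a dict: "time": time; "joint_pos": joint angles; "joint_vel": joint speeds; "joint_torque": joint torques, N m; "tcp_pos": TCP position; "tool_rot": TCP orientation; "force": force on the tool from outside, world axes, zero at the start; "ft_torque": the same for the moment, N m; "width": finger opening in m; "grip_force": force on a finger pad.
Only numpy, scipy, OpenCV 4.12 (cv2) and the standard library are available. Lean on these libraries where they do the work, as an engineer would, in place of code of your own. Each camera call takes 0.05 s, during which the arm holds its last target. There are 200 camera calls.

TASK

Lock the new label roll on its reel stand: take the larger of the two pin spanners by its upright handle, lower both its pins fully into the two holes of the lock ring on top of the roll, and only then turn the ring clockwise (seen from above) with the spanner as far as it goes. Leave the spanner standing in the ring and let go; leave the smaller spanner on its rest.

Things in the scene. Friction and masses are not known exactly. Their poses are not given: they have to be found in the camera images.
- spanner: Larger pin spanner (sizes in mm): level dark steel bar 104 x 24 x 10, two pins below (8 dia., 16 long, at x = +-32), upright black handle on top (40 along x, 16 thick along y, top at z 72; grip it across y at z 45). Origin: centre of bar's underside; x along bar, z up. 300 g. Starts bar 24 above the table on a white rest at right; lift 20 straight up to clear. Spanners may swap rests.
- small_spanner: Smaller pin spanner, which does not fit: same shape, handle and frame, but its bar is only 56 mm long and its pins 32 mm apart. It starts on a similar white rest near the other; either may be the nearer.
- ring_top (a point): Centre of the top face (104 mm up; all in mm) of the aluminium lock ring (124 dia., 18 thick) on a black flange on a fixed label roll (180 dia.). Two curved holes through it lie opposite on this frame's x axis: radius 21 to 43, 22 degrees to either side of x; a centred pin has 7 of play. z up; x turns with the ring. Fully in, the bar lies on this face. The round centre opening is no pin hole.
- lock_ring (a joint): Angle of the lock ring in rad, growing as it turns clockwise seen from above; starts at 0 to 0.3 (loose), ends at a firm stop at 1.10 (locked). It turns stiffly (about 0.25 N m) and stays where it is left. The spanner turns about 0.2 rad from the middle of the holes before the ring follows.
Mind the look-alikes: they are no part of the job. What is shaped like the spanner but blue or orange is not meant.

How it is judged:
By the outcome, as a careful person would: the job done as asked, in the order asked, and still so for the second after the job is handed in, with the robot touching nothing.
It also fails if it takes over 45 s, if anything falls off the work surface, if the arm or the gripper's body presses on something with over 40 N, if the wrist force passes 120 N, or if a joint passes its speed limit or range.

## Working session

There is one attempt and no reset: what is moved stays moved. The work goes in short steps, Python scripts to look and compute and a tool call to move; the robot and the scene stay as the last step left them, time stands still between calls to the robot, and variables do not carry over. Pictures are saved under pics/ and viewed, at most 10 in all, crops included, and the job is handed in when it is done.

Besides the shell and the picture viewer there is one more tool, called after "Emit:" as name(argument=value, ...), one argument or row to a line, values as JSON. drive_tool: Moves the arm, as the interface text tells. Its arguments: {"type":"object","properties":{"plan":{"type":"array","items":{"type":"array"}},"gripper":{"type":"number"},"newtons":{"type":"number"}},"required":["plan"]}

```bash
mkdir -p pics
cat > h.py <<'E'
from station import observe, read_camera, camera_info, order, ctrl
import numpy as np, cv2
def snap(n):
    ci=camera_info(n); im,d=read_camera(n); np.savez('pics/'+n+'.npz',im=im,d=d,K=ci['camera_matrix'],D=ci['distortion'],T=ci['camera_from_world'])
    return im,d
def load(n): return np.load('pics/'+n+'.npz')
def world(z,d=None):
    "world map for all pixels"
    K=np.array(z['K'],float);D=np.array(z['D'],float);T=np.array(z['T'],float)
    d=z['d'] if d is None else d
    v,u=np.mgrid[0:480,0:640]
    p=cv2.undistortPoints(np.stack([u,v],-1).reshape(-1,1,2).astype(float),K,D).reshape(480,640,2)
    c=np.dstack([p[...,0]*d,p[...,1]*d,d])
    return (c-T[:3,3])@T[:3,:3]
def onplane(z,uv,h):
    K=np.array(z['K'],float);D=np.array(z['D'],float);T=np.array(z['T'],float)
    p=cv2.undistortPoints(np.array(uv,float).reshape(-1,1,2),K,D).reshape(-1,2)
    r=np.c_[p,np.ones(len(p))]@T[:3,:3]; o=-T[:3,3]@T[:3,:3]
    return o+r*((h-o[2])/r[:,2])[:,None]
def save(im,name): cv2.imwrite('pics/'+name+'.png',im[...,::-1])
E
python3 - <<'E'
from h import *
for n in ['scene','top']:
    im,d=snap(n); save(im,n+'1')
s=observe(); print(s); print(ctrl.grasp_offset)
E
```

```text
{'time': 0.1, 'joint_pos': array([-85.5148831 ,  24.44575319,   4.2314542 ,  92.04829295,
        -1.95315382,  63.64145949,  -3.84682482]), 'joint_vel': array([-0.00847127, -0.0377895 , -0.03105179, -0.06300876,  0.05244215,
       -0.0588831 ,  0.10219675]), 'joint_torque': array([ 8.19626322e-03, -9.37460017e+01,  3.67834993e+00, -4.55038977e+01,
       -4.82286152e-02,  1.67215546e-02,  8.22787769e-06]), 'tcp_pos': array([0.15236893, 0.65718547, 0.20485145]), 'tool_rot': array([-1.79936834e+02,  4.97505610e-03,  1.66945363e+02]), 'force': array([-0.48780972,  0.31805775,  0.22140915]), 'ft_torque': array([-0.01236952,  0.01930201,  0.02508332]), 'grip_force': 0.0, 'width': 0.09389115884546319}
0.0188
```

View pics/top1.png

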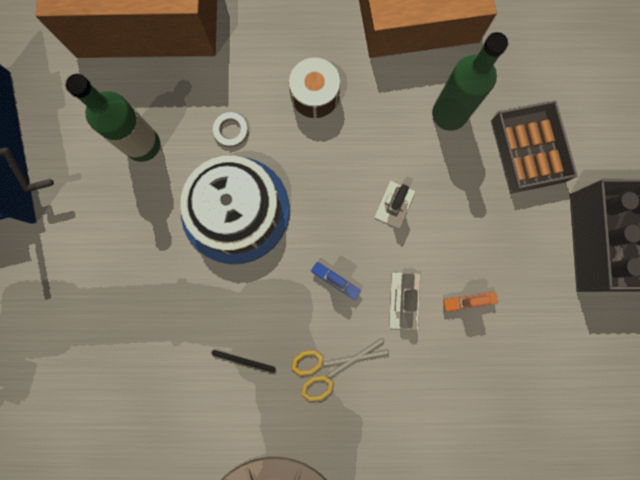

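View pics/scene1.png

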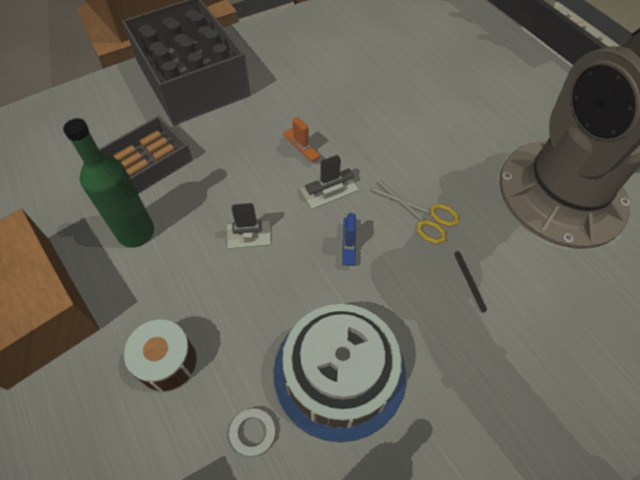

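Top picture: white-rest spanners at (397,201) and (406,299), with a blue one at (336,281), an orange one at (470,301), and the ring at about (228,203). The one at (406,299) has the longer dark bar, so it should be the larger. I'll confirm this in a crop and measure.

```bash
cat > m.py <<'E'
from h import *
z=load('top'); im=z['im']; W=world(z)
a=cv2.resize(im[250:345,360:440],None,fx=5,fy=5,interpolation=cv2.INTER_CUBIC)
b=cv2.resize(im[150:245,180:280],None,fx=4,fy=5*0.8,interpolation=cv2.INTER_CUBIC)
o=np.zeros((475,800,3),np.uint8); o[:475,:400]=a; o[:380,400:]=b; save(o,'crop1')
for n in ['top','scene']:
    z=load(n); im=z['im'].astype(int); W=world(z)
    g=im.sum(2)
    def box(m,name):
        p=W[m][:,:2]
        if len(p)<8: print(n,name,len(p)); return
        (c,s,an)=cv2.minAreaRect((p*1000).astype(np.float32)); e=np.linalg.eigh(np.cov(p.T))[1][:,1]
        print(n,name,len(p),'mean',p.mean(0).round(4),'rect',np.round(c,1),np.round(s,1),'axis',np.degrees(np.arctan2(e[1],e[0])).round(1))
    X=W[...,0];Y=W[...,1];Z=W[...,2]
    gx=onplane(load('top'),[[406,299],[397,201]],0.07)
    if n=='top':print(gx)
    for i,q in enumerate(gx):
        near=(np.hypot(X-q[0],Y-q[1])<.075)&(z['d']>0)
        box(near&(Z>.088-.0)&(Z<.102),'handletop%d'%i)
        box(near&(Z>.05)&(Z<.102),'handle%d'%i)
        box(near&(Z>.029)&(Z<.040),'bartop%d'%i)
    r=onplane(load('top'),[[228,203]],.104)[0]
    near=(np.hypot(X-r[0],Y-r[1])<.075)&(abs(Z-.104)<.006)
    box(near,'ring'); print(r)
E
python3 m.py
```

```text
[[ 0.43670956 -0.24973852  0.07      ]
 [ 0.62051035 -0.23769797  0.07      ]]
top handletop0 201 mean [ 0.4341 -0.2565] rect [ 433.8 -257.5] [17.  38.2] axis 175.7
top handle0 275 mean [ 0.4339 -0.2547] rect [ 433.9 -257.5] [17.  38.9] axis 175.2
top bartop0 463 mean [ 0.4326 -0.2555] rect [ 434.  -253.6] [ 32.3 103.5] axis 176.6
top handletop1 182 mean [ 0.6267 -0.2414] rect [ 627.2 -241.9] [16.  38.8] axis 155.3
top handle1 238 mean [ 0.6243 -0.2396] rect [ 627.1 -241.8] [16.1 39. ] axis 155.9
top bartop1 112 mean [ 0.6196 -0.2347] rect [ 628.4 -240.5] [26.5 56.3] axis 171.5
top ring 3291 mean [0.6172 0.0788] rect [617.9  79.1] [123.7 122.5] axis 117.7
[0.61114796 0.074885   0.104     ]
scene handletop0 163 mean [ 0.4345 -0.2527] rect [ 433.4 -254.3] [17.2 39.3] axis 174.7
scene handle0 410 mean [ 0.436  -0.2505] rect [ 433.6 -254.3] [17.3 39.8] axis 172.0
scene bartop0 392 mean [ 0.4364 -0.2514] rect [ 433.2 -254.9] [ 26.2 104.6] axis 175.3
scene handletop1 193 mean [ 0.6277 -0.2377] rect [ 627.6 -238.9] [17.  39.6] axis 156.4
scene handle1 463 mean [ 0.6286 -0.2351] rect [ 627.7 -238.5] [17.9 40.1] axis 157.0
scene bartop1 182 mean [ 0.6282 -0.2329] rect [ 627.  -238.4] [23.5 55.3] axis 158.0
scene ring 5063 mean [0.6177 0.0845] rect [616.7  82.5] [124.  125.1] axis 105.9
[0.61114796 0.074885   0.104     ]
```

View pics/crop1.png

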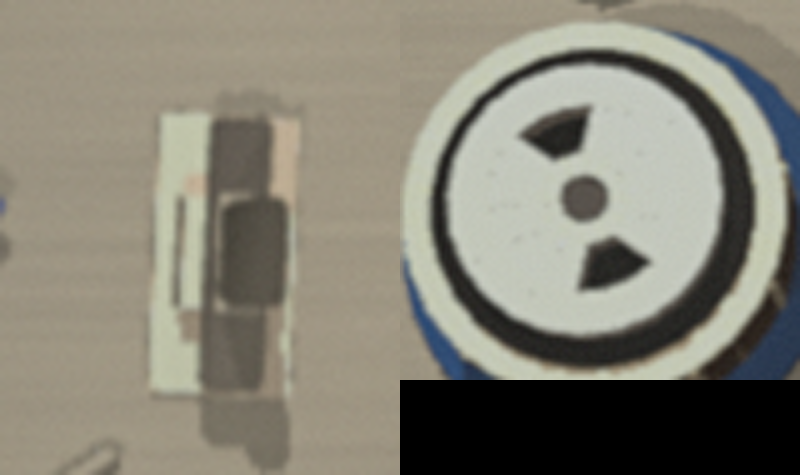

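The crop confirms it. The large spanner's bar spans about (410,271) to (405,328) in the top picture and measures 104 mm long, against 56 mm for the one at (397,201). The ring's holes are at crop (557,133) and (614,263), with its centre at (585,198). Next I'll get the hole angle.

```bash
cat > r.py <<'E'
from h import *
import sys
def holes(n,c0):
    z=load(n); im=z['im'].astype(int).sum(2)
    v,u=np.mgrid[0:480,0:640]
    P=onplane(z,np.stack([u,v],-1).reshape(-1,2),.104).reshape(480,640,3)
    x=P[...,0]-c0[0];y=P[...,1]-c0[1];r=np.hypot(x,y)
    m=(r<.05)&(im<450*(np.median(im[r<.05])/640)) 
    k,l,st,ce=cv2.connectedComponentsWithStats(m.astype(np.uint8))
    out=[]
    for i in range(1,k):
        if st[i,4]<20: continue
        q=P[l==i][:,:2]; out.append(q.mean(0)); print(n,len(q),q.mean(0).round(4),'r',np.hypot(*(q.mean(0)-c0)).round(4))
    far=sorted(out,key=lambda q:-np.hypot(*(q-c0)))[:2]
    d=far[0]-far[1]; print('mid',(far[0]+far[1])/2,'sep',np.hypot(*d).round(4),'ang',np.degrees(np.arctan2(d[1],d[0]))%180)
if __name__=='__main__':
    holes('top',np.array([.6179,.0791])); holes('scene',np.array([.6167,.0825]))
E
python3 r.py; python3 -c "
from h import *
s=observe();R=s['tool_rot'];print(R)
T=camera_info('wrist')['camera_from_world'];T=np.array(T);print(-T[:3,3]@T[:3,:3],T[:3,:3].round(2))"
```

```text
top 157 [0.649  0.0918] r 0.0336
top 107 [0.6185 0.0794] r 0.0007
top 162 [0.5878 0.0668] r 0.0326
mid [0.61837398 0.0792925 ] sep 0.0661 ang 22.17364957898231
scene 179 [0.5872 0.0703] r 0.0319
scene 160 [0.6166 0.0822] r 0.0003
scene 232 [0.6474 0.0953] r 0.0333
mid [0.61733039 0.08279633] sep 0.0652 ang 22.558446440259324
[-1.79936834e+02  4.97505610e-03  1.66945363e+02]
[0.07445751 0.67533497 0.3847615 ] [[ 0.23  0.97 -0.  ]
 [ 0.94 -0.22  0.27]
 [ 0.26 -0.06 -0.96]]
```

Emit:
drive_tool(
  plan=[
    [[0.5,-0.68,0],[0,0,0]],
    [[0.5,-0.68,0],[0,0,0]],
    [[0.5,-0.68,0],[0,0,0]],
    [[0.5,-0.68,0],[0,0,0]],
    [[0.5,-0.68,0],[0,0,0]],
    [[0.5,-0.68,0],[0,0,0]],
    [[0.5,-0.68,0],[0,0,0]],
    [[0.5,-0.68,0],[0,0,0]],
    [[0.5,-0.68,0],[0,0,0]],
    [[0.5,-0.68,0],[0,0,0]],
    [[0.5,-0.68,0],[0,0,0]],
    [[0.5,-0.68,0],[0,0,0]],
    [[0.5,-0.68,0],[0,0,0]],
    [[0.5,-0.68,0],[0,0,0]],
    [[0.5,-0.68,0],[0,0,0]],
    [[0,0,0],[0,0,0]],
  ],
  gripper=50,
)

```text
time: 1.43
tcp_pos: [0.4557, 0.2438, 0.2056]
tool_rot: [-179.9, 0.1, 166.6]
force: [-0.2, -0.5, 0.0]
width: 0.0503
grip_force: 0.0
```

Emit:
drive_tool(
  plan=[
    [[0.14,-0.78,0],[0,0,0.1]],
    [[0.14,-0.78,0],[0,0,0.1]],
    [[0.14,-0.78,0],[0,0,0.1]],
    [[0.14,-0.78,0],[0,0,0.1]],
    [[0.14,-0.78,0],[0,0,0.1]],
    [[0.14,-0.78,0],[0,0,0.1]],
    [[0.14,-0.78,0],[0,0,0.1]],
    [[0.14,-0.78,0],[0,0,0.1]],
    [[-0.21,-0.78,0],[0,0,0.1]],
    [[-0.21,-0.78,0],[0,0,0.1]],
    [[-0.21,-0.78,0],[0,0,0.1]],
    [[-0.21,-0.78,0],[0,0,0.1]],
    [[-0.21,-0.78,0],[0,0,0.1]],
    [[-0.21,-0.78,0],[0,0,0.1]],
    [[-0.21,-0.78,0],[0,0,0.1]],
    [[-0.21,-0.78,0],[0,0,0]],
    [[0,0,0],[0,0,0]],
    [[0,0,0],[0,0,0]],
  ],
)

```text
time: 2.93
tcp_pos: [0.4292, -0.2512, 0.2054]
tool_rot: [-180.0, -0.0, 175.7]
force: [1.1, 0.6, 0.6]
width: 0.0501
grip_force: 0.0
```

```bash
cat > w.py <<'E'
from h import *
im,d=snap('wrist'); save(im,'wrist1'); z=load('wrist'); W=world(z)
Z=W[...,2]; print(observe()['joint_pos'].round(1))
n=(np.hypot(W[...,0]-.434,W[...,1]+.255)<.075)&(z['d']>0)
for lo,hi in [(.09,.102),(.05,.102),(.029,.04)]:
    p=W[n&(Z>lo)&(Z<hi)]
    if len(p)>20:
        c,s,a=cv2.minAreaRect((p[:,:2]*1000).astype(np.float32));print(len(p),np.round(c,1),np.round(s,1),round(a,1),p[:,2].max())
E
python3 w.py
```

```text
[-13.    8.5  40.  116.1  -6.4  57.5 116. ]
1009 [ 432.9 -255.8] [15.9 38.5] 86.1 0.09846530934645441
1201 [ 432.7 -255.8] [16.  38.9] 85.8 0.09846530934645441
1569 [ 433.5 -256.2] [ 23.2 103.8] 86.1 0.03998017425224403
```

View pics/wrist1.png

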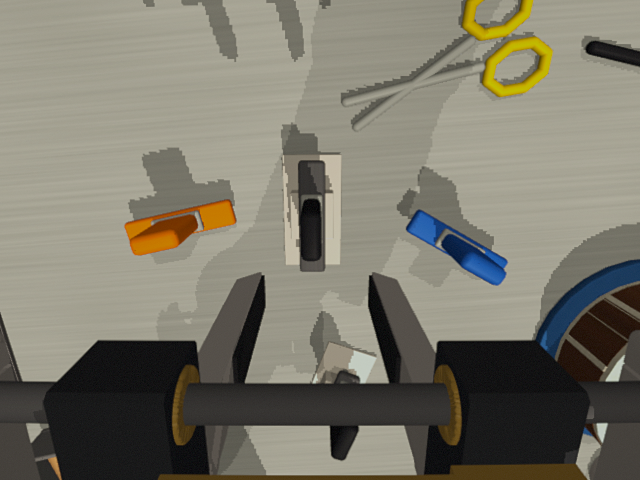

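The wrist picture shows the large dark spanner at (312,215), centred between the fingers. The blue one (455,247) and orange one (180,227) are clear of the way. I'll descend and grip.

Emit:
drive_tool(
  plan=[
    [[0.1,-0.12,-0.4],[0,0,0.03]],
    [[0,0,-0.4],[0,0,0]],
    [[0,0,-0.4],[0,0,0]],
    [[0,0,-0.4],[0,0,0]],
    [[0,0,-0.4],[0,0,0]],
    [[0,0,-0.4],[0,0,0]],
    [[0,0,-0.4],[0,0,0]],
    [[0,0,-0.4],[0,0,0]],
    [[0,0,-0.4],[0,0,0]],
    [[0,0,-0.28],[0,0,0]],
    [[0,0,0],[0,0,0]],
    [[0,0,0],[0,0,0]],
  ],
)

```text
time: 3.98
tcp_pos: [0.434, -0.2539, 0.0501]
tool_rot: [180.0, -0.1, 176.2]
force: [0.3, 0.1, 0.3]
width: 0.0499
grip_force: 0.0
```

Emit:
drive_tool(
  plan=[
    [[0,0,0],[0,0,0]],
    [[0,0,0],[0,0,0]],
    [[0,0,0],[0,0,0]],
    [[0,0,0],[0,0,0]],
    [[0,0,0],[0,0,0]],
    [[0,0,0],[0,0,0]],
    [[0,0,0],[0,0,0]],
    [[0,0,0],[0,0,0]],
  ],
  gripper=0,
  newtons=50,
)

```text
time: 4.65
tcp_pos: [0.4343, -0.2546, 0.0506]
tool_rot: [-180.0, 0.0, 176.1]
force: [-0.5, 0.3, 7.5]
width: 0.0158
grip_force: 50.0
```

Emit:
drive_tool(
  plan=[
    [[0,0,0.2],[0,0,0]],
    [[0,0,0.3],[0,0,0]],
    [[0,0,0.5],[0,0,0]],
    [[0,0,0.5],[0,0,0]],
    [[0,0,0.5],[0,0,0]],
    [[0,0,0.5],[0,0,0]],
    [[0,0,0.5],[0,0,0]],
    [[0,0,0.5],[0,0,0]],
    [[0,0,0],[0,0,0]],
    [[0,0,0],[0,0,0]],
  ],
)

```text
time: 5.48
tcp_pos: [0.4344, -0.2545, 0.1912]
tool_rot: [180.0, 0.1, 176.1]
force: [0.3, -0.2, -3.7]
width: 0.0158
grip_force: 50.0
```

Emit:
drive_tool(
  plan=[
    [[0.33,0.6,0],[0,0,0.31]],
    [[0.33,0.6,0],[0,0,0.31]],
    [[0.33,0.6,0],[0,0,0.31]],
    [[0.33,0.6,0],[0,0,0.31]],
    [[0.33,0.6,0],[0,0,0.31]],
    [[0.33,0.6,0],[0,0,0.31]],
    [[0.33,0.6,0],[0,0,0.31]],
    [[0.33,0.6,0],[0,0,0.31]],
    [[0.33,0.6,0],[0,0,0.31]],
    [[0.33,0.6,0],[0,0,0.31]],
    [[0.33,0.6,0],[0,0,0.31]],
    [[0.33,0.6,0],[0,0,0.31]],
    [[0.33,0.6,0],[0,0,0.31]],
    [[0.33,0.6,0],[0,0,0.31]],
    [[0,0,0],[0,0,0]],
    [[0,0,0],[0,0,0]],
    [[0,0,0],[0,0,0]],
  ],
)

```text
time: 6.9
tcp_pos: [0.6186, 0.0814, 0.1895]
tool_rot: [-180.0, -0.1, -157.8]
force: [0.7, -0.4, -4.4]
width: 0.0158
grip_force: 50.0
```

Run:
```python
from h import *
im,d=snap('wrist'); save(im,'wrist2'); s=observe(); print(s['tcp_pos'],s['tool_rot'],s['joint_pos'].round(1))
z=load('wrist'); W=world(z); Z=W[...,2]
n=(np.hypot(W[...,0]-.618,W[...,1]-.081)<.07)&(z['d']>0)
for lo,hi in [(.165,.18)]:
    p=W[n&(Z>lo)&(Z<hi)]
    c,q,a=cv2.minAreaRect((p[:,:2]*1000).astype(np.float32));print(len(p),np.round(c,1),np.round(q,1),round(a,1),np.median(p[:,2]))
p=W[n&(abs(Z-.104)<.006)]; print('ring z',np.median(p[:,2]))
```

```text
[0.61851415 0.08087871 0.18975254] [-1.79983505e+02 -6.44156500e-02 -1.57880885e+02] [-32.9  21.8  25.4 100.9 -10.6  59.7 108.3]
3520 [616.6  81.1] [101.5  24. ] 22.3 0.1734464935393942
ring z 0.10450711464819107
```

View pics/wrist2.png

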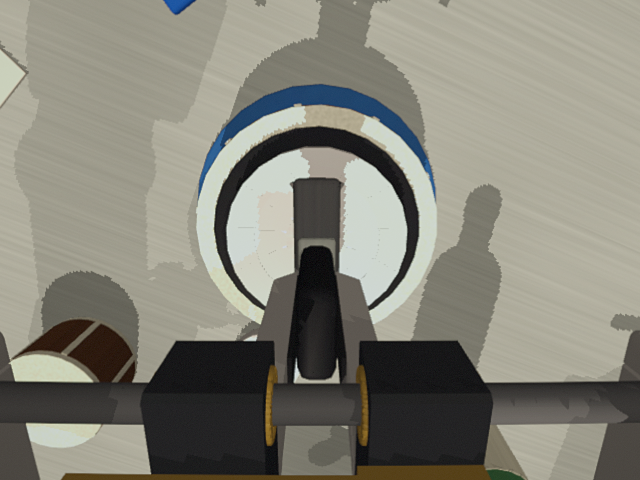

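The spanner is level and centred over the ring at (617,81) mm and 22.3°, with its pins aligned to the holes, so I'll lower it.

Emit:
drive_tool(
  plan=[
    [[0,0,-0.3],[0,0,0]],
    [[0,0,-0.3],[0,0,0]],
    [[0,0,-0.2],[0,0,0]],
    [[0,0,-0.1],[0,0,0]],
    [[0,0,-0.1],[0,0,0]],
    [[0,0,-0.1],[0,0,0]],
    [[0,0,0],[0,0,0]],
  ],
)

```text
time: 7.53
tcp_pos: [0.6186, 0.0814, 0.1455]
tool_rot: [180.0, -0.0, -157.8]
force: [-0.9, 0.3, -3.6]
width: 0.0159
grip_force: 50.0
```

Emit:
drive_tool(
  plan=[
    [[0,0,-0.1],[0,0,0]],
    [[0,0,-0.1],[0,0,0]],
    [[0,0,-0.1],[0,0,0]],
    [[0,0,-0.05],[0,0,0]],
    [[0,0,0],[0,0,0]],
    [[0,0,0],[0,0,0]],
  ],
)

```text
time: 8.03
tcp_pos: [0.6188, 0.0815, 0.1322]
tool_rot: [-180.0, -0.0, -157.8]
force: [-0.4, -0.3, -3.3]
width: 0.0156
grip_force: 50.0
```

Emit:
drive_tool(
  plan=[
    [[0,0,-0.03],[0,0,0]],
    [[0,0,-0.03],[0,0,0]],
    [[0,0,0],[0,0,0]],
    [[0,0,0],[0,0,0]],
  ],
)

```text
time: 8.37
tcp_pos: [0.6191, 0.0816, 0.1306]
tool_rot: [180.0, 0.0, -157.8]
force: [-3.2, 0.4, 6.1]
width: 0.0159
grip_force: 50.0
```

Seated: the TCP is at 0.1306 against the expected 0.1304, with contact force. Now I'll turn clockwise.

Emit:
drive_tool(
  plan=[
    [[0,0,0],[0,0,-0.4]],
    [[0,0,0],[0,0,-0.4]],
    [[0,0,0],[0,0,-0.4]],
    [[0,0,0],[0,0,-0.4]],
    [[0,0,0],[0,0,-0.4]],
    [[0,0,0],[0,0,-0.4]],
    [[0,0,0],[0,0,-0.4]],
    [[0,0,0],[0,0,-0.4]],
    [[0,0,0],[0,0,-0.4]],
    [[0,0,0],[0,0,-0.4]],
    [[0,0,0],[0,0,0]],
  ],
  newtons=60,
)

```text
time: 9.28
tcp_pos: [0.6195, 0.0807, 0.1306]
tool_rot: [-180.0, 0.1, 178.0]
force: [0.4, -4.4, 5.2]
width: 0.0159
grip_force: 60.0
```

```bash
python3 -c "
from h import *
s=observe();print(s['ft_torque'],s['force'],s['joint_pos'].round(1))"
```

```text
[-1.23325831  0.24580852  0.01823505] [ 0.4469567  -4.39567091  5.15572949] [-36.   26.4  29.9 104.1 -15.9  53.6  88.9]
```

Emit:
drive_tool(
  plan=[
    [[0,0,0],[0,0,-0.4]],
    [[0,0,0],[0,0,-0.4]],
    [[0,0,0],[0,0,-0.4]],
    [[0,0,0],[0,0,-0.4]],
    [[0,0,0],[0,0,-0.4]],
    [[0,0,0],[0,0,-0.4]],
    [[0,0,0],[0,0,-0.4]],
  ],
)

```text
time: 9.87
tcp_pos: [0.6193, 0.0803, 0.1306]
tool_rot: [-180.0, 0.1, 161.3]
force: [-0.8, -6.2, 6.5]
width: 0.0155
grip_force: 60.0
```

```bash
python3 -c "
from h import *
s=observe();print(s['ft_torque'],s['force'],s['joint_pos'].round(1))
im,d=snap('scene');save(cv2.resize(im[280:460,250:430],None,fx=3.3,fy=3.3,interpolation=cv2.INTER_CUBIC),'scene2')"
```

```text
[-1.69893542  0.58184507  0.2667537 ] [-0.80056388 -6.23307516  6.53531829] [-38.9  27.3  34.  104.3 -18.4  54.   74.4]
```

View pics/scene2.png

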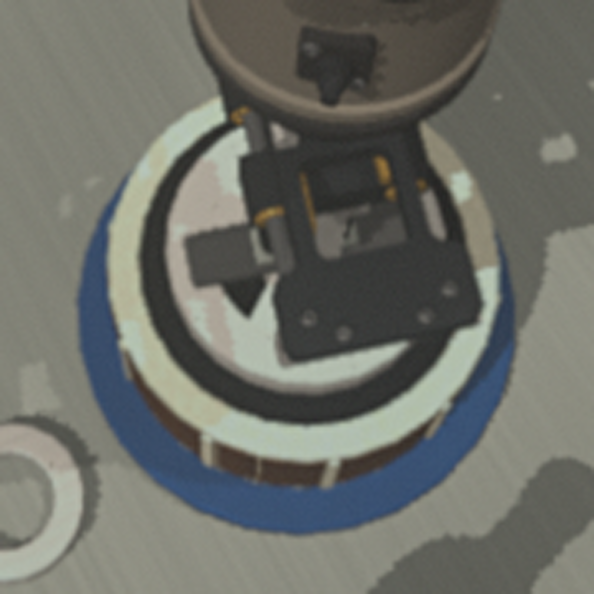

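The picture shows the bar at (225,255) leading, with the hole trailing at (245,300). The moment about z is 0.27 N m, so the ring is turning. I'll continue.

Emit:
drive_tool(
  plan=[
    [[0,0,0],[0,0,-0.4]],
    [[0,0,0],[0,0,-0.4]],
    [[0,0,0],[0,0,-0.4]],
    [[0,0,0],[0,0,-0.4]],
    [[0,0,0],[0,0,-0.4]],
    [[0,0,0],[0,0,-0.4]],
  ],
)

```text
time: 10.42
tcp_pos: [0.619, 0.0802, 0.1306]
tool_rot: [-180.0, 0.1, 146.9]
force: [-3.3, -6.6, 7.7]
width: 0.0159
grip_force: 60.0
```

```bash
python3 -c "
from h import *
s=observe();print(s['ft_torque'],s['force'],s['joint_pos'].round(1))"
```

```text
[-1.90889557  1.03841255  0.27823725] [-3.33669303 -6.60228094  7.67605486] [-41.4  28.2  37.7 104.4 -20.7  54.4  62.1]
```

Emit:
drive_tool(
  plan=[
    [[0,0,0],[0,0,-0.3]],
    [[0,0,0],[0,0,-0.3]],
    [[0,0,0],[0,0,-0.3]],
  ],
)

```text
time: 10.67
tcp_pos: [0.6189, 0.0801, 0.1306]
tool_rot: [-180.0, 0.0, 141.5]
force: [-4.0, -7.6, 9.1]
width: 0.0158
grip_force: 60.0
```

```bash
python3 -c "
from h import *
s=observe();print(s['ft_torque'],s['force'],s['joint_pos'].round(1))"
```

```text
[-1.99545638  1.21390369  0.29830899] [-4.01935512 -7.64771017  9.12696105] [-42.3  28.5  39.  104.5 -21.6  54.6  57.6]
```

Emit:
drive_tool(
  plan=[
    [[0,0,0],[0,0,-0.25]],
    [[0,0,0],[0,0,-0.25]],
    [[0,0,0],[0,0,-0.25]],
  ],
)

```text
time: 10.92
tcp_pos: [0.6188, 0.08, 0.1306]
tool_rot: [-180.0, 0.0, 137.0]
force: [-4.2, -7.3, 8.9]
width: 0.0159
grip_force: 60.0
```

```bash
python3 -c "
from h import *
s=observe();print(s['ft_torque'],s['force'])"
```

```text
[-2.0393919   1.44180527  0.29569486] [-4.23000287 -7.28274668  8.9272063 ]
```

Emit:
drive_tool(
  plan=[
    [[0,0,0],[0,0,-0.25]],
    [[0,0,0],[0,0,-0.25]],
    [[0,0,0],[0,0,-0.25]],
  ],
)

```text
time: 11.17
tcp_pos: [0.6187, 0.08, 0.1306]
tool_rot: [-180.0, 0.0, 132.5]
force: [-6.4, -7.4, 9.9]
width: 0.0154
grip_force: 60.0
```

```bash
python3 -c "
from h import *
s=observe();print(s['ft_torque'],s['force'])"
```

```text
[-2.07717694  1.56252171  0.29861945] [-6.35551753 -7.41572075  9.86006237]
```

Emit:
drive_tool(
  plan=[
    [[0,0,0],[0,0,-0.2]],
    [[0,0,0],[0,0,-0.2]],
    [[0,0,0],[0,0,-0.2]],
  ],
)

```text
time: 11.42
tcp_pos: [0.6187, 0.08, 0.1306]
tool_rot: [-179.9, 0.0, 128.9]
force: [-6.9, -6.4, 9.7]
width: 0.016
grip_force: 60.4
```

```bash
python3 -c "
from h import *
s=observe();print(s['ft_torque'],s['force'])"
```

```text
[-2.03339527  1.57804133  0.8848327 ] [-6.92884963 -6.42332406  9.70255374]
```

Emit:
drive_tool(
  plan=[
    [[0,0,0],[0,0,-0.2]],
    [[0,0,0],[0,0,-0.2]],
  ],
)

```text
time: 11.58
tcp_pos: [0.6188, 0.0801, 0.1306]
tool_rot: [-179.9, 0.1, 126.6]
force: [-6.7, -7.7, 10.2]
width: 0.0159
grip_force: 62.4
```

```bash
python3 -c "
from h import *
s=observe();print(s['ft_torque'],s['force'])"
```

```text
[-2.11224736  1.583128    1.42796103] [-6.70224246 -7.65922951 10.23701196]
```

The moment has jumped to 1.43 N m at the firm stop. I'll ease off the windup, then open.

Emit:
drive_tool(
  plan=[
    [[0,0,0],[0,0,0]],
    [[0,0,0],[0,0,0.2]],
    [[0,0,0],[0,0,0.2]],
    [[0,0,0],[0,0,0]],
  ],
)

```text
time: 11.92
tcp_pos: [0.6187, 0.08, 0.1306]
tool_rot: [-180.0, 0.0, 129.1]
force: [-4.5, -7.2, 9.9]
width: 0.0161
grip_force: 60.2
```

Emit:
drive_tool(
  plan=[
    [[0,0,0],[0,0,0]],
    [[0,0,0],[0,0,0]],
    [[0,0,0],[0,0,0]],
    [[0,0,0],[0,0,0]],
    [[0,0,0],[0,0,0]],
    [[0,0,0],[0,0,0]],
  ],
  gripper=50,
)

```text
time: 12.42
tcp_pos: [0.6189, 0.0816, 0.1298]
tool_rot: [-180.0, -0.0, 129.0]
force: [0.4, -0.3, -0.1]
width: 0.0494
grip_force: 0.0
```

Emit:
drive_tool(
  plan=[
    [[0,0,0.2],[0,0,0]],
    [[0,0,0.3],[0,0,0]],
    [[0,0,0.5],[0,0,0]],
    [[0,0,0.5],[0,0,0]],
    [[0,0,0.5],[0,0,0]],
    [[0,0,0.5],[0,0,0]],
    [[0,-0.7,0],[0,0,0]],
    [[0,-0.7,0],[0,0,0]],
    [[0,-0.7,0],[0,0,0]],
    [[0,-0.7,0],[0,0,0]],
    [[0,-0.7,0],[0,0,0]],
    [[0,-0.7,0],[0,0,0]],
    [[0,-0.7,0],[0,0,0]],
    [[0,-0.7,0],[0,0,0]],
    [[0,0,0],[0,0,0]],
    [[0,0,0],[0,0,0]],
  ],
)

```text
time: 13.75
tcp_pos: [0.6186, -0.1446, 0.2311]
tool_rot: [180.0, 0.1, 128.8]
force: [0.2, 0.1, 0.0]
width: 0.0503
grip_force: 0.0
```

Run:
```python
from h import *
a,_=snap('top'); b,_=snap('scene')
o=np.hstack([cv2.resize(a[140:265,165:305],(400,357)),cv2.resize(b[270:440,250:440],(400,357))]); save(o,'final')
for n in ['top','scene']:
    z=load(n);W=world(z);Z=W[...,2]
    m=(np.hypot(W[...,0]-.618,W[...,1]-.081)<.06)&(z['d']>0)
    for lo,hi in [(.109,.119),(.15,.185)]:
        p=W[m&(Z>lo)&(Z<hi)]
        if len(p)>20:
            c,q,t=cv2.minAreaRect((p[:,:2]*1000).astype(np.float32));print(n,len(p),np.round(c,1),np.round(q,1),round(t,1),np.median(p[:,2]),p[:,2].max())
```

```text
top 148 [621.4 106.1] [28.1 86.5] 76.1 0.11460152443210439 0.11897306243263456
top 259 [618.4  77.8] [16.6 39.5] 42.0 0.1753511177296437 0.18013727894238418
scene 764 [617.5  80.9] [ 25.1 104.3] 40.7 0.11415750520333322 0.11899401318246701
scene 470 [617.3  80.8] [17.3 40.2] 40.8 0.1743500405654581 0.17882790815456306
```

View pics/final.png

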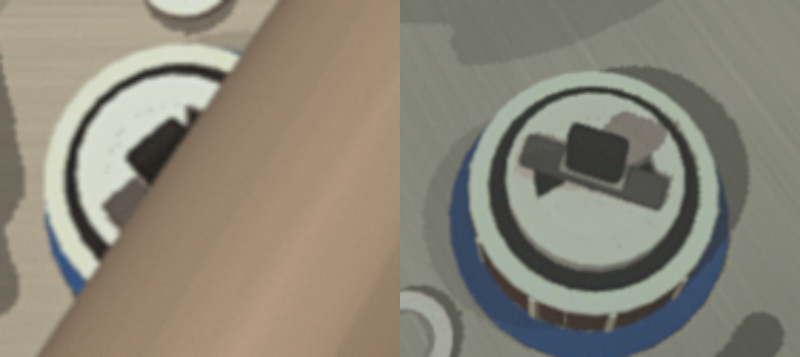

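The final picture shows the spanner seated flat in the ring. The bar runs from (535,155) to (655,190), its top is at 114 mm, and it stands at the stop angle with the gripper clear.

```bash
python3 -c "
from h import *
print(order.finish_job())"
```

```text
the job is handed in; nothing more can be done
None
```

The job is handed in: the larger spanner's pins went fully into the lock ring, the ring was turned clockwise to its firm stop, and the spanner was left standing in the ring with the gripper clear; the smaller spanner was never touched.

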